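# Set the carton length stop, taking up the play

## Task

On the packing bench's carton gauge, set the sliding stop so that its pointer stands at the arrow-shaped marker clip (not the round one). The stop's hand grip has play, so always come to the mark moving towards the fixed end stop: first run the pointer 2 to 3 cm past the arrow clip, then bring it back until it points at the arrow, and let go with the play left taken up towards the end stop.

Things in the scene. Friction and masses are not known exactly. Their poses are not given: they have to be found in the camera images.
- grip_centre (a point): Grasp centre of the sliding stop's upright black hand grip, 22 mm below its top, 102 mm above the bench. Block 38 mm across, 24 mm along the rail; low ledges beside it end 66 mm above the bench. Grasp from above, fingers closing along the rail. Axes: y along the rail to the fixed end stop (steel plate 68 mm high, at the robot's left), x across it away from the robot. Slides along the rail only.
- pointer (a point): Tip of the dark steel pointer on the grey sliding stop, on its side away from the robot, 30 mm above the bench. Axes as the grip's. It moves with the stop (about 5 N to slide, stays where left), and is joint grip metres nearer the end stop than the grip. The stop starts between the end stop and both clips and can go 35 mm past either.
- arrow_tip (a point): Point of the arrow-shaped clip, a fixed black block 52 x 28 x 16 mm with a right-angled point towards the robot, on the rail's ledge away from the robot, 20 mm above the bench. Axes as the grip's: y along the rail to the end stop. The other clip there is a round disc 32 mm across; either may be nearer the end stop.
- grip (a joint): Play of the grip on the sliding stop along the rail, m, -0.012 to 0.012 (24 mm in all), about 1 N to move, stays where left. -0.012: grip against the side nearest the end stop, as after being drawn towards it; 0.012: against the other side. The grip carries the stop along only once at the limit in that direction.

How it is judged (in metres and radians):
On the way, in this order (a step that is already met when the one before it is completed fails the run):
1. the pointer has been run at least 12 mm past the arrow clip, on the side away from the end stop (y of pointer in the frame of arrow_tip below -0.012 m), for 0.05 s.
2. the pointer has come back to within 10 mm of the arrow, the grip's play being taken up towards the end stop (y of pointer in the frame of arrow_tip between -0.01 and 0.01 m and value of joint grip below -0.005 m), for 0.1 s.
At the end, for the whole second after the job is handed in: The pointer stands within 10 mm, along the rail, of the arrow clip's point, and the grip's play is left taken up towards the end stop (joint grip below -0.005) (all of step 2); the robot touches nothing.
It also fails if it takes over 38 s, if anything falls off the work surface, if the arm or the gripper's body presses on something with over 40 N, if the wrist force passes 120 N, or if a joint passes its speed limit or range.

## Robot

A 7-joint arm with a two-finger parallel gripper is mounted at the origin on the work surface. World frame = base frame: x ahead of the robot, y to its left, z up, the work surface at z = 0. Lengths are in m, angles in degrees, forces in N, time in s.
With the tool pointing down it reaches from about 0.375 to 0.925 m from the base axis. Payload 3.1 kg.
Tool frame: the origin (TCP) lies at the very end of the fingers, on their centre line; the grasp point (between the pads) lies 19 mm behind it; x points along the fingers, z is the direction in which the jaws open and shut, and the axes are right-handed (so a half turn about x gives the same grasp; the last joint's range is limited). The gripper opens to 85 mm and grips with 20 to 120 N. Pads are 22 mm wide; open, the fingers measure 114 mm over their backs; the gripper's body (76 mm by 85 mm) begins 54 mm behind the grasp point. The pads swing forward as they close: fully open they stand 13 mm farther back than shut.
Start: joints at [-72.754, 21.939, 2.515, 91.553, -1.026, 66.532, -2.859], TCP at [0.252, 0.599, 0.231] pointing down, gripper open.
Joint ranges: [-149.38, 149.38], [-23.57, 123.04], [-84.95, 90], [0, 143.3], [-89.99, 269.99], [3.08, 112.72], [-163.45, 163.45]. Speed limits (degrees/s): [159.86, 159.86, 180, 180, 180, 180, 180].

## Interface

Orientations are given as a 3x3 rotation matrix whose columns are the frame's x, y, z axes.
In Python, from bench import bot gives the robot as it stands.
- The arm moves only by the tool jog_arm, never from a script. Its argument "plan" is text: rows parted by semicolons, each of 5 numbers parted by spaces: the closure, from 0 (fully open) to 1 (shut), then the shift along the tool's x, y, z in cm, then the turn about the tool's x in degrees. In form: jaw x y z spin; .... A call has 1 to 10 rows; each row is the pose to reach, as a shift and turn from the pose commanded when the call began, along the tool's axes at that moment; what a row does not reach only later rows make up. A row lasts 1/12 s, in which the tool goes at most 41.7 mm and 7.16 degrees, less where a joint would pass 70% of its speed; a pose out of reach is approached as far as the arm can. A call with a gripper value outside its range is refused whole. The fingers move at their own pace and stop on an object; "grip_force" is the grip in N (left out, the last holds). Time passes only in rows, so rows that repeat a pose let the fingers close. It gives the time, the measured TCP pose, the force and the opening at its end, in the units of the state.
- bot.state(): the state, without advancing time (a new reading comes with each control period).
- bot.capture(name): name is "side" or "top"; returns a dict with "img" (420x560x3 uint8, red, green, blue), "z_map" (420x560 float32, m along the optical axis (not along the pixel's ray), 0 where there is no reading), "fov_y" (degrees; the focal length in pixels is half the picture's height over the tangent of half this angle, whatever the lens; pixels are square), "cx", "cy" (the principal point, pixels), "k1" (the pictures are not rectified: a ray, as slopes to the right and down, at radius r is drawn at 1 + k1 r^2 times it, then the intrinsics apply), "rvec" (rotation vector, rad) and "tvec" (3), from world to camera coordinates, as OpenCV has them. Camera axes: x right, y down, z forward; pixel columns grow to the right and rows downward; lengths in m; the calibration is good to about 2 mm. A picture is of the moment at which its call begins.
- bot.job_done(): hands the job in, once; it reports no verdict.
The state is a dict: "clock": time; "joint_positions": joint angles; "joint_vel": joint speeds; "joint_efforts": joint torques, N m; "eef_pos": TCP position; "tcp_rot": TCP orientation; "contact_force": force on the tool from outside, world axes, zero at the start; "torque": the same for the moment, N m; "opening": finger opening in m.
Only numpy, scipy, OpenCV 4.12 (cv2) and the standard library are available. Lean on these libraries where they do the work, as an engineer would, in place of code of your own. Each camera call takes 0.05 s, during which the arm holds its last target. There are 200 camera calls.

## Working session

There is one attempt and no reset: what is moved stays moved. The work goes in short steps, Python scripts to look and compute and a tool call to move; the robot and the scene stay as the last step left them, time stands still between calls to the robot, and variables do not carry over. Pictures are saved under pics/ and viewed, about 8 in all and at most 12, crops included, and the job is handed in when it is done.

Besides the shell and the picture viewer there is one more tool, called after "Call:" by a JSON object that holds its "fn" and its "kwargs". jog_arm: Moves the arm, as the interface text tells. Its arguments: {"type":"object","properties":{"plan":{"type":"string"},"grip_force":{"type":"number"}},"required":["plan"]}

```bash
mkdir -p pics; cat > h.py <<'E'
import numpy as np, cv2
from bench import bot
def cap(n):
    return bot.capture(n)
def world(c,u,v,z=None):
    """pixel -> world, by depth map, or on plane height z"""
    f=210/np.tan(np.radians(c["fov_y"])/2)
    d=np.array([(u-c["cx"])/f,(v-c["cy"])/f]); s=d.copy()
    for _ in range(20): s=d/(1+c["k1"]*(s@s))
    R=cv2.Rodrigues(np.array(c["rvec"],float))[0]; t=np.array(c["tvec"],float).ravel()
    ray=R.T@np.array([*s,1]); o=-R.T@t
    k=c["z_map"][int(round(v)),int(round(u))] if z is None else (z-o[2])/ray[2]
    return o+k*ray
E
python3 - <<'E'
from h import *
for n in("side","top"):
    c=cap(n); np.save(n+".npy",c,allow_pickle=True)
    cv2.imwrite(f"pics/{n}0.png",c["img"][...,::-1])
    R=cv2.Rodrigues(np.array(c["rvec"],float))[0]; print(n,-R.T@np.array(c["tvec"]).ravel(),R[2],c["fov_y"],c["k1"])
s=bot.state(); print(s["clock"],s["eef_pos"],np.round(s["tcp_rot"],3).tolist(),s["opening"])
E
```

```text
side [0.47356624 0.57444885 0.50852813] [ 0.20476416 -0.73805755 -0.64291733] 51.07159871776443 -0.009634890296928768
top [0.50068897 0.08433007 0.71965282] [ 0.17229131 -0.00420802 -0.98503705] 55.8828260348094 -0.03060148447075811
0.1 [0.25208659 0.59816099 0.2299912 ] [[-0.001, -0.922, 0.388], [-0.002, 0.388, 0.922], [-1.0, -0.0, -0.002]] 0.08508139998165043
```

View pics/side0.png

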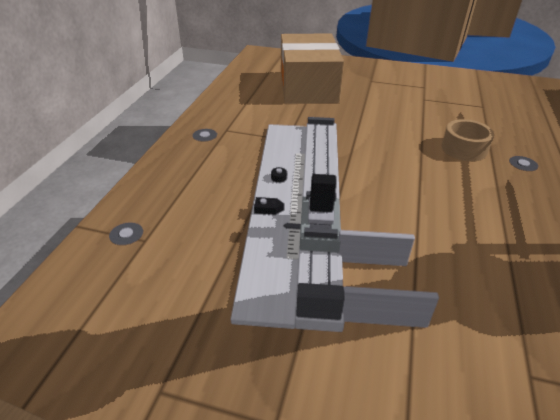

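View pics/top0.png

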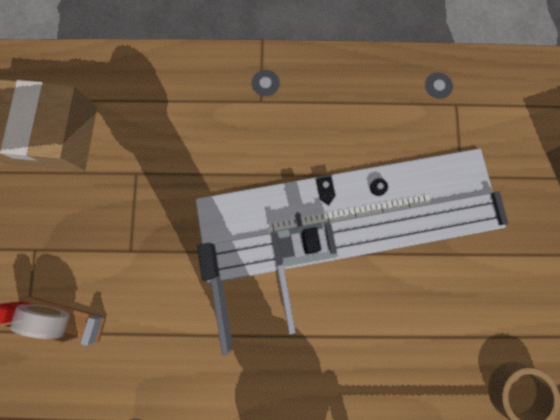

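The top view shows the end stop at left (207,262), stop with black grip (311,240), pointer near (298,218), arrow clip with tip near (329,205), and round clip (379,186). The side view shows the same layout. Next I zoom in.

```bash
python3 - <<'E'
import numpy as np,cv2
c=np.load("top.npy",allow_pickle=True).item()
im=c["img"][165:285,190:350,::-1]; cv2.imwrite("pics/top1.png",cv2.resize(im,None,fx=5,fy=5,interpolation=cv2.INTER_CUBIC))
E
```

```text
(no output)
```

View pics/top1.png

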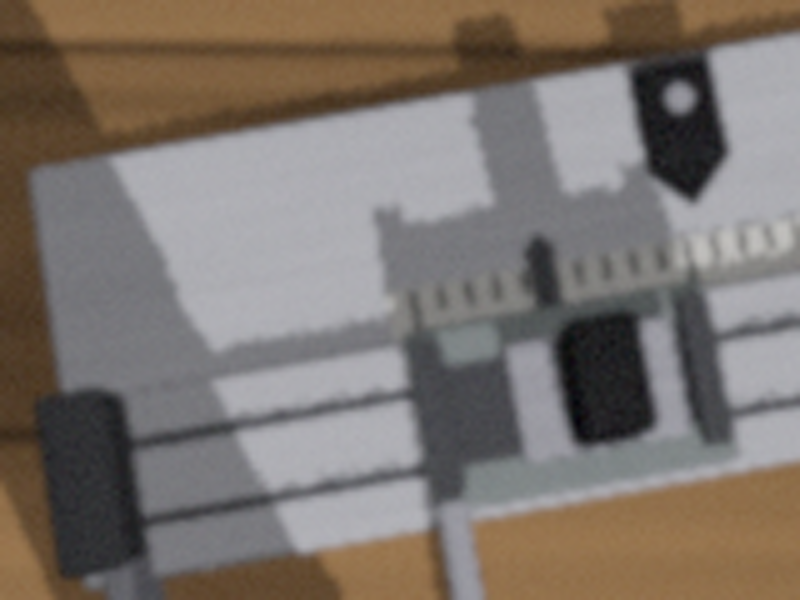

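```bash
cat >> h.py <<'E'
def rail(c,p,q,z):  # unit vector toward end stop
    d=(world(c,*p,z)-world(c,*q,z))[:2]; return d/np.linalg.norm(d)
E
python3 - <<'E'
from h import *
from scipy.spatial.transform import Rotation
c=np.load("top.npy",allow_pickle=True).item()
P=lambda x,y:(190+x/5-.4,165+y/5-.4)
for n,(x,y) in dict(plate=(500,430-190),grip=(605,375),body=(560,470),arrow=(690,150),ptr=(540,270),groove=(250,410)).items():
    print(n,world(c,*P(x,y)))
e=rail(c,(197,198),(481,150),.0115); g=rail(c,P(135,440),P(730,333),.015)
print("e",e,np.degrees(np.arctan2(e[1],e[0])),g)
e=g; e=(rail(c,(197,198),(481,150),.0115)+g)/2; e/=np.linalg.norm(e)
pt=world(c,*P(540,238),.03); at=world(c,*P(693,202),.02); gr=world(c,*P(605,375),.124)
print(pt,at,gr); print("ptr-arrow along",(pt-at)[:2]@e,"ptr-grip",(pt-gr)[:2]@e)
R=np.array(bot.state()["tcp_rot"]); z=R[:2,2]; print("jaw ang",np.degrees(np.arctan2(z[1],z[0])))
E
```

```text
plate [0.60294865 0.06926511 0.01238476]
grip [0.5461656  0.03978809 0.12392226]
body [0.51973459 0.04962424 0.05412627]
arrow [0.63351754 0.00231433 0.02927724]
ptr [0.58927538 0.05573074 0.03493958]
groove [0.54025361 0.15646256 0.02458054]
e [-0.18164493  0.98336418] 100.46558709307638 [-0.18679415  0.98239908]
[0.60126151 0.0555641  0.03      ] [6.16332978e-01 3.18671249e-04 2.00000000e-02] [0.54615966 0.0397939  0.124     ]
ptr-arrow along 0.05707636918449503 ptr-grip 0.005349420662197136
jaw ang 67.15111256441389
```

Call:
{"fn": "jog_arm", "kwargs": {"plan": "0 0 -12 -10 -10; 0 0 -12 -10 -15; 0 0 -24 -20 -20; 0 0 -24 -20 -25; 0 0 -30 -25 -33.4; 0 0 -30 -25 -33.4; 0 0 -30 -25 -33.4; 0 0 -30 -25 -33.4; 0 0 -30 -25 -33.4; 0 0 -30 -25 -33.4"}}

```text
clock: 0.93
eef_pos: [0.4344, 0.2448, 0.2309]
tcp_rot: [[0.0, -0.985, -0.175], [-0.003, -0.175, 0.985], [-1.0, 0.0, -0.003]]
contact_force: [-0.1, -0.2, -0.2]
opening: 0.0854
```

```bash
cat > go.py <<'E'
import sys; from h import *
# tool-frame shift (cm) & spin to bring TCP to given x y z, jaw angle 100.6
t=np.array(list(map(float,sys.argv[1:4]))); s=bot.state(); R=np.array(s["tcp_rot"]); p=np.array(s["eef_pos"])
a=np.degrees(np.arctan2(R[1,2],R[0,2]))
print(s["clock"],p.round(4),"ang",a.round(2),"tilt",R[2].round(3),"F",np.round(s["contact_force"],1),s["opening"])
print("shift cm",(R.T@(t-p)*100).round(2),"spin",-(100.6-a))
E
python3 go.py .5462 .0398 .16
```

```text
0.9333 [0.4344 0.2448 0.2309] ang 100.05 tilt [-1.     0.    -0.003] F [-0.1 -0.2 -0.2] 0.08542258392775529
shift cm [  7.16  -7.43 -22.12] spin -0.5488869117742041
```

Call:
{"fn": "jog_arm", "kwargs": {"plan": "0 2 -2 -4 -0.5; 0 4 -4 -10 -0.5; 0 6 -6 -16 -0.5; 0 7.1 -7.4 -22.1 -0.5; 0 7.1 -7.4 -22.1 -0.5; 0 7.1 -7.4 -22.1 -0.5; 0 7.1 -7.4 -22.1 -0.5; 0 7.1 -7.4 -22.1 -0.5; 0 7.1 -7.4 -22.1 -0.5"}}

```text
clock: 1.68
eef_pos: [0.5445, 0.0487, 0.1597]
tcp_rot: [[-0.001, -0.982, -0.191], [0.0, -0.191, 0.982], [-1.0, 0.001, 0.001]]
contact_force: [0.2, 0.4, -0.7]
opening: 0.0854
```

```bash
python3 go.py .5462 .0398 .083; python3 - <<'E'
from h import *
c=cap("side"); np.save("s1.npy",c,allow_pickle=True)
cv2.imwrite("pics/s1.png",cv2.resize(c["img"][90:330,210:430,::-1],None,fx=2.5,fy=2.5,interpolation=cv2.INTER_CUBIC))
E
```

```text
1.6833 [0.5445 0.0487 0.1597] ang 101.02 tilt [-1.     0.001  0.001] F [ 0.2  0.4 -0.7] 0.08542586392585025
shift cm [ 7.67 -0.01 -0.91] spin 0.42249493676231964
```

View pics/s1.png

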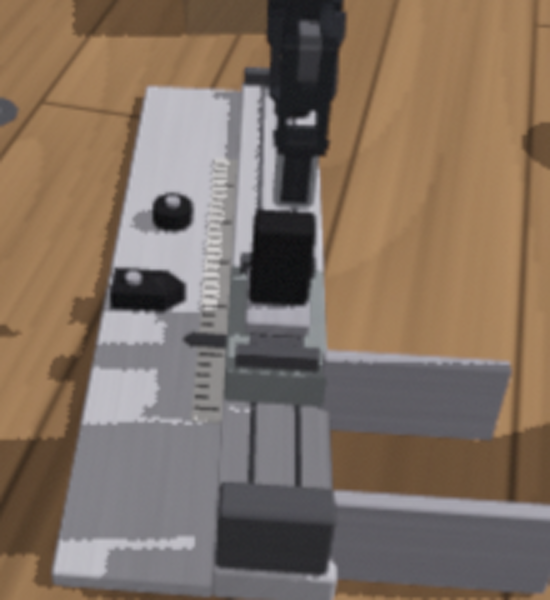

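The side view shows the tool over the grip (crop 283,255) with nothing in the way. Arrow tip (183,290), pointer tip (187,340). I'll check for lag before descending.

Call:
{"fn": "jog_arm", "kwargs": {"plan": "0 0 0 0 0; 0 0 0 0 0"}}

```text
clock: 1.9
eef_pos: [0.5447, 0.0505, 0.1605]
tcp_rot: [[0.0, -0.981, -0.195], [0.001, -0.195, 0.981], [-1.0, -0.0, 0.001]]
contact_force: [0.2, -0.5, -0.3]
opening: 0.0852
```

```bash
python3 go.py .5462 .0398 .083; python3 - <<'E'
from h import *
c=np.load("s1.npy",allow_pickle=True).item()
z=c["z_map"]; pts=np.array([world(c,u,v) for v in range(165,220) for u in range(305,342)])
e=np.array([-.184,.983]); n=np.array([.983,.184])
t=pts[(pts[:,2]>.120)&(pts[:,2]<.128)]; print("grip top",len(t),t.mean(0))
for a in(e,n): q=t[:,:2]@a; print(np.percentile(q,[3,97]),q.mean())
print("ptr",world(c,210+187/2.5,90+340/2.5,.03),"arrow",world(c,210+184/2.5,90+290/2.5,.02))
d=(world(c,210+187/2.5,90+340/2.5,.03)-world(c,210+184/2.5,90+290/2.5,.02))[:2]@e;print(d)
E
```

```text
1.9 [0.5447 0.0505 0.1605] ang 101.25 tilt [-1.    -0.     0.001] F [ 0.2 -0.5 -0.3] 0.08523469442626334
shift cm [ 7.75  0.06 -1.09] spin 0.6487479995040388
grip top 255 [0.54488248 0.04219613 0.12333986]
[-0.07066135 -0.04982411] -0.05877958161070153
[0.52619823 0.56090831] 0.5433835653049466
ptr [0.59870757 0.0587268  0.03      ] arrow [ 0.61661449 -0.0019384   0.02      ]
0.06292875929595361
```

Call:
{"fn": "jog_arm", "kwargs": {"plan": "0 1 0 -1 0.6; 0 4 0 -1 0.6; 0 6 0 -1 0.6; 0 7.7 0 -1 0.6; 0 7.7 0 -1 0.6; 0 7.7 0 -1 0.6; 0 7.7 0 -1 0.6"}}

```text
clock: 2.48
eef_pos: [0.5476, 0.0385, 0.0839]
tcp_rot: [[0.001, -0.983, -0.181], [-0.0, -0.181, 0.983], [-1.0, -0.001, -0.0]]
contact_force: [-0.2, -0.4, 0.0]
opening: 0.0852
```

```bash
python3 go.py .5455 .041 .083
```

```text
2.4833 [0.5476 0.0385 0.0839] ang 100.45 tilt [-1.    -0.001 -0.   ] F [-0.2 -0.4  0. ] 0.08519084827465079
shift cm [0.09 0.16 0.28] spin -0.14798217182968187
```

Good. Now close.

Call:
{"fn": "jog_arm", "kwargs": {"plan": "1 0 0.1 0.2 0; 1 0 0.1 0.2 0; 1 0 0.1 0.2 0; 1 0 0.1 0.2 0; 1 0 0.1 0.2 0; 1 0 0.1 0.2 0; 1 0 0.1 0.2 0; 1 0 0.1 0.2 0; 1 0 0.1 0.2 0; 1 0 0.1 0.2 0", "grip_force": 40}}

```text
clock: 3.32
eef_pos: [0.5459, 0.0404, 0.0838]
tcp_rot: [[0.001, -0.983, -0.182], [-0.0, -0.182, 0.983], [-1.0, -0.001, -0.0]]
contact_force: [-2.0, -0.2, 5.8]
opening: 0.0239
```

Call:
{"fn": "jog_arm", "kwargs": {"plan": "1 0 0 -1 0; 1 0 0 -2 0; 1 0 0 -3 0; 1 0 0 -4 0; 1 0 0 -5 0; 1 0 0 -5.5 0; 1 0 0 -6 0; 1 0 0 -6 0; 1 0 0 -6 0"}}

```text
clock: 4.07
eef_pos: [0.557, -0.0171, 0.0838]
tcp_rot: [[0.001, -0.983, -0.183], [0.002, -0.183, 0.983], [-1.0, -0.001, 0.001]]
contact_force: [-0.4, 2.4, 5.6]
opening: 0.0233
```

Call:
{"fn": "jog_arm", "kwargs": {"plan": "1 0 0 -1 0; 1 0 0 -2 0; 1 0 0 -2.8 0; 1 0 0 -2.8 0; 1 0 0 -2.8 0; 1 0 0 -2.8 0"}}

```text
clock: 4.57
eef_pos: [0.5625, -0.0455, 0.0838]
tcp_rot: [[0.002, -0.983, -0.182], [0.0, -0.182, 0.983], [-1.0, -0.002, 0.0]]
contact_force: [0.7, 1.8, 5.4]
opening: 0.0236
```

```bash
python3 go.py .5455 .041 .083; python3 - <<'E'
from h import *
a=cap("side")["img"][90:290,230:380,::-1]; c=cap("top"); np.save("t2.npy",c,allow_pickle=True); b=c["img"][150:290,270:410,::-1]
cv2.imwrite("pics/m2.png",np.hstack([cv2.resize(a,(400,533)),cv2.resize(b,(400,400)) if 0 else cv2.copyMakeBorder(cv2.resize(b,(400,400),interpolation=cv2.INTER_CUBIC),0,133,0,0,cv2.BORDER_CONSTANT)]))
E
```

```text
4.5667 [ 0.5625 -0.0455  0.0838] ang 100.5 tilt [-1.    -0.002  0.   ] F [0.7 1.8 5.4] 0.02361778036636586
shift cm [0.08 0.09 8.82] spin -0.10133923697223679
```

View pics/m2.png

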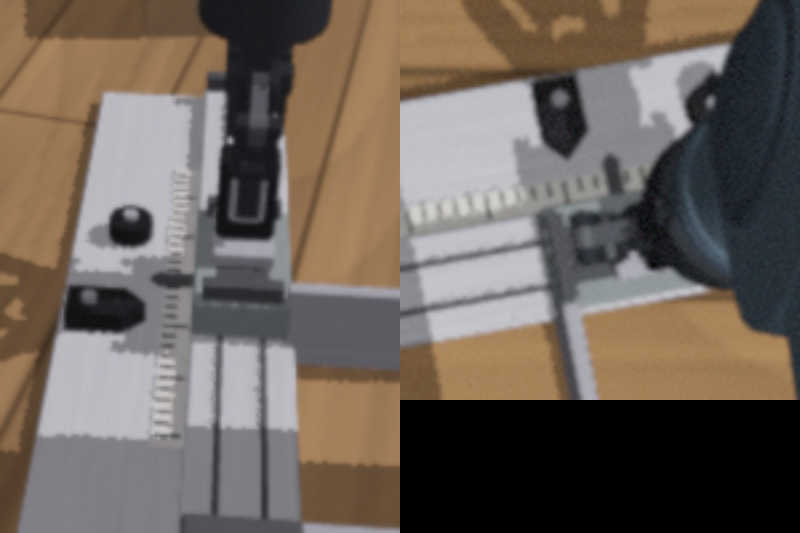

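Left (side) panel: pointer tip (155,280), past the arrow tip (145,308). Right (top) panel: pointer tip (612,158), arrow tip (569,157).

```bash
python3 - <<'E'
from h import *
c=np.load("t2.npy",allow_pickle=True).item(); e=np.array([-.184,.983])
p=world(c,270+212*.35,150+157*.35,.031); a=world(c,270+169*.35,150+157*.35,.024)
print(p,a,(p-a)[:2]@e)
E
```

```text
[ 0.61490537 -0.02665415  0.031     ] [ 0.61578022 -0.00089772  0.024     ] -0.025157601526894394
```

Past by 25 mm. Now back: 24 mm of play plus 25 mm.

Call:
{"fn": "jog_arm", "kwargs": {"plan": "1 0 0 0.8 0; 1 0 0 1.6 0; 1 0 0 2.4 0; 1 0 0 3.2 0; 1 0 0 4 0; 1 0 0 4.5 0; 1 0 0 4.9 0; 1 0 0 4.9 0; 1 0 0 4.9 0; 1 0 0 4.9 0"}}

```text
clock: 5.5
eef_pos: [0.5533, 0.0019, 0.0838]
tcp_rot: [[0.002, -0.983, -0.182], [-0.001, -0.182, 0.983], [-1.0, -0.002, -0.001]]
contact_force: [1.4, -2.9, 4.9]
opening: 0.0236
```

```bash
python3 go.py .5625 -.0455 .083; python3 - <<'E'
from h import *
a=cap("side")["img"][90:290,230:380,::-1]; c=cap("top"); np.save("t3.npy",c,allow_pickle=True); b=c["img"][150:290,270:410,::-1]
cv2.imwrite("pics/m3.png",np.hstack([cv2.resize(a,(400,533)),cv2.copyMakeBorder(cv2.resize(b,(400,400),interpolation=cv2.INTER_CUBIC),0,133,0,0,cv2.BORDER_CONSTANT)]))
E
```

```text
5.5 [0.5533 0.0019 0.0838] ang 100.46 tilt [-1.    -0.002 -0.001] F [ 1.4 -2.9  4.9] 0.023583153734673908
shift cm [ 0.09 -0.04 -4.82] spin -0.1374009874553508
```

View pics/m3.png

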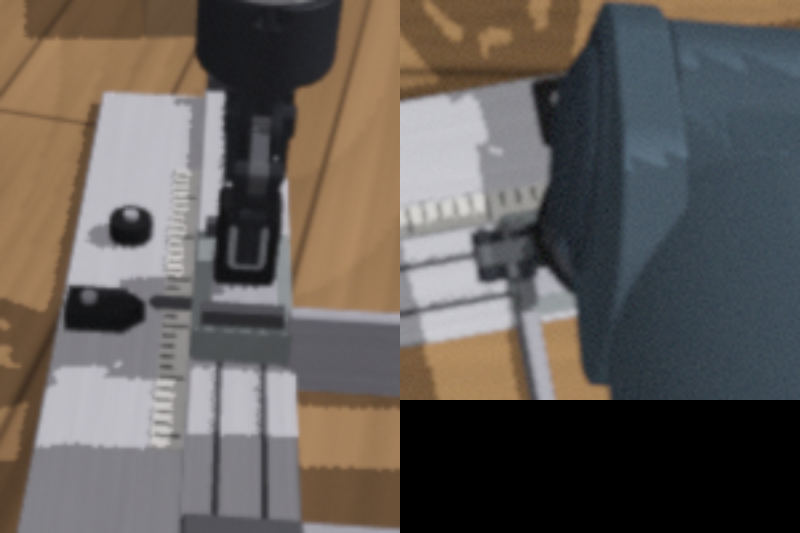

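Side panel: pointer tip (152,302) and arrow tip (145,309). With the height parallax that leaves about 1-2 mm to go. The top view is hidden by the arm. I'll nudge 1.5 mm, then release and lift.

Call:
{"fn": "jog_arm", "kwargs": {"plan": "1 0 0 0.1 0; 1 0 0 0.2 0; 1 0 0 0.2 0; 1 0 0 0.2 0; 0.3 0 0 0.2 0; 0 0 0 0.2 0; 0 0 0 0.2 0; 0 0 0 0.2 0; 0 0 0 0.2 0; 0 0 0 0.2 0"}}

```text
clock: 6.43
eef_pos: [0.5518, 0.0044, 0.0829]
tcp_rot: [[-0.001, -0.983, -0.182], [0.0, -0.182, 0.983], [-1.0, 0.001, 0.0]]
contact_force: [-0.2, 0.3, -1.2]
opening: 0.085
```

Call:
{"fn": "jog_arm", "kwargs": {"plan": "0 0 0 0 0; 0 -1 0 0 0; 0 -3 0 0 0; 0 -6 0 0 0; 0 -10 0 0 0; 0 -12 4 0 0; 0 -12 8 0 0; 0 -12 11 0 0; 0 -12 13 0 0; 0 -12 13 0 0"}}

```text
clock: 7.27
eef_pos: [0.4198, -0.0208, 0.2031]
tcp_rot: [[-0.003, -0.984, -0.179], [0.002, -0.179, 0.984], [-1.0, 0.003, 0.002]]
contact_force: [0.0, 0.1, 0.0]
opening: 0.0857
```

```bash
python3 go.py .5 -.05 .083; python3 - <<'E'
from h import *
a=cap("side"); c=cap("top"); np.save("t4.npy",[a,c],allow_pickle=True); b=c["img"][150:290,270:410,::-1]; a=a["img"][90:290,230:380,::-1]
cv2.imwrite("pics/m4.png",np.hstack([cv2.resize(a,(400,533)),cv2.copyMakeBorder(cv2.resize(b,(400,400),interpolation=cv2.INTER_CUBIC),0,133,0,0,cv2.BORDER_CONSTANT)]))
E
```

```text
7.2667 [ 0.4198 -0.0208  0.2031] ang 100.32 tilt [-1.     0.003  0.002] F [0.  0.1 0. ] 0.08572755538310264
shift cm [11.98 -7.4  -4.34] spin -0.27648420519238925
```

View pics/m4.png

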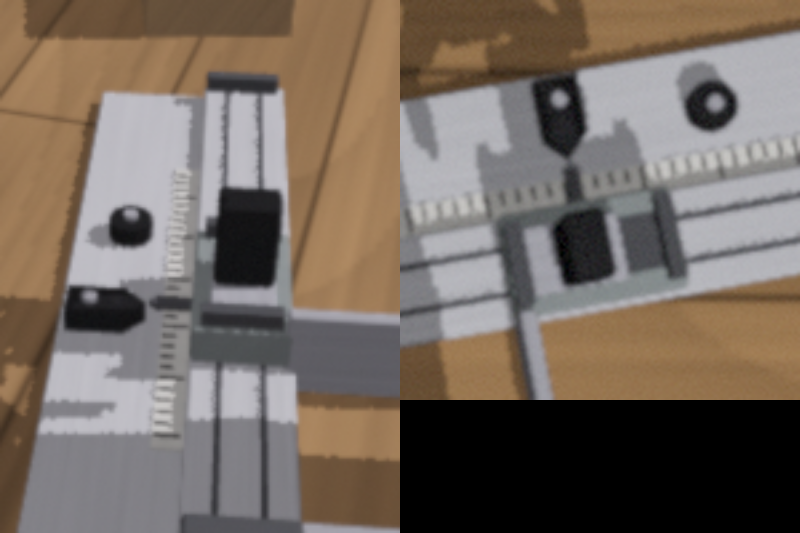

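Top panel: pointer tip (572,166) is directly below arrow tip (569,157), and the grip (585,245) has shifted within its window. One numeric check of both.

```bash
python3 - <<'E'
from h import *
s,c=np.load("t4.npy",allow_pickle=True); e=np.array([-.184,.983])
p=world(c,270+172*.35,150+167*.35,.031)[:2]@e; a=world(c,270+169*.35,150+157*.35,.024)[:2]@e
pts=np.array([world(c,u,v) for v in range(215,255) for u in range(318,352)]); t=pts[(pts[:,2]>.119)&(pts[:,2]<.129)]
g=t[:,:2]@e; g=np.percentile(g,[3,97]).mean()
print("ptr-arrow",p-a,"joint grip",p-g, len(t))
E
```

```text
ptr-arrow 0.00044400414919772146 joint grip -0.0138139482629063 360
```

```bash
python3 -c "
from bench import bot; print(bot.job_done())"
```

```text
the job is handed in; nothing more can be done
None
```

The sliding stop is set at the arrow clip and the job is handed in; the hand-in gave no verdict. I gripped the stop, ran its pointer about 25 mm past the arrow, then drew it back towards the end stop. I let go there and moved the arm clear.

**Last checks, from the top camera after release:**
- **Pointer:** it stands about 0.4 mm from the arrow's point along the rail, against an allowed 10 mm.
- **Play:** the grip joint reads about -13.8 mm. Its limit is -12 mm, so the play is taken up towards the end stop to within the roughly 2 mm calibration error.
- **Contact:** the arm stood well clear of the gauge, with about 0 N on the tool at 7.3 s.

**Disagreement:** before the first move the side camera put the pointer 63 mm from the arrow and the top camera 57 mm. I put most of the gap down to the height I assumed for the arrow. I relied on the top camera for the last reading. The final side picture was not measured, but it shows nothing to contradict that reading.

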